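# Load the light-stop slider and click it to its second stop

## Task

Take the two-hole slider (small hole near the nose, big hole behind it) out of its storage cradle and feed it nose first into the slot of the microscope light base. Slide it in past the first click until it clicks into the second stop, with its big hole centred under the round port, and let go. Leave everything else on the bench where it is.

Things in the scene. Friction and masses are not known exactly. Their poses are not given: they have to be found in the camera images.
- slider_mid (a point): centre (half-way up) of the two-hole slider: flat bare-aluminium plate 155 long, 46 wide, 8 mm thick, 0.10 to 0.20 kg. x axis along the plate to its nose (corners rounded to 8 mm), z up. On its centre line a 12 mm hole 52.5 mm ahead of this point and a 28 mm hole 12.5 mm ahead. It starts flat in its cradle, right way up, underside 25 mm above the bench.
- big_hole (a point): centre of the slider's 28 mm hole, half-way through the plate's thickness; axes as the slider's (x to the nose, z up)
- tail (a point): middle of the slider's tail end (half-way up), 77.5 mm behind slider_mid; axes as the slider's. Four thin black ribs across the plate mark the tail. At the second stop the last 45 mm still stand out of the mouth, free to be gripped across the width.
- slider: the two-hole slider itself: origin at the centre of its underside, 4 mm below slider_mid, axes alike. Its +y edge has two index notches (20.5 and 60.5 mm ahead of the middle, 3 mm deep).
- cradle_a: grey storage cradle of the two-hole slider, fixed: 174 x 80 mm, end walls 45 mm high that cover the slider all round but for its middle 68 mm. There the cradle is only a beam 30 mm wide, 25 mm high below the plate, and the plate can be gripped across its width from above. Origin: centre of its underside; x to the slider's nose.
- cradle_b: the like cradle that holds the other slider, fixed. Origin and axes alike.
- light_base: cream-coloured light base, fixed: foot 60 mm before to 130 mm past the port along the slot, 190 mm across, 28 mm high; on it the housing, 45 mm before to 55 mm past the port, 120 mm across, top 80 mm above the bench, two flat spring clips on it; behind it a ribbed block 52 mm high. Origin: on the bench, below the port; x is the direction in which the slider goes in.
- port (a point): centre of the round port (36 mm opening in the housing's top), at the height where the middle of the slider's thickness runs: 59 mm above the bench. x is the direction in which the slider goes in, z up. The small hole stands under the port at the first click (nose 70 mm inside the mouth), the big hole at the second (nose 110 mm inside).
- mouth (a point): centre of the slot's mouth, 45 mm before the port, 59 mm above the bench; axes as the port's. The slot is 48 mm wide (1 mm play each side, mouth edges rounded to 6 mm) and 11 mm high (floor 55, roof 66 mm above the bench), open at the far end. Fingers round the plate's middle meet the housing before the first click: it must be let go and taken again near its tail.
- rail (a point): outer end of the guide rail, 62 mm before the mouth, at its top: 55 mm above the bench, level with the slot's floor. The rail is 26 mm wide, 8 mm thick; fingers pass down on both sides of it. A slider with its nose 30 to 55 mm inside the mouth rests on it by itself.
- plunger (a joint): spring ball in the slot's +y side wall, 8 mm past the port, that snaps into the slider's notches: 0 m without slider, 0.0007 in a notch, 0.0035 riding on the edge. Sliding takes 2 to 4 N, leaving a notch 6 to 8 N; the ball draws the slider in from 3 mm short of or past a stop. Past the second stop the slider can slide on and must be drawn back.
- spare: the other slider, lying in the other cradle: same outline as the wanted one (155 x 46 x 8 mm) but with three equal 16 mm holes. Origin: centre of its underside; x towards its nose, z up. To be left in its cradle.
- wellplate: 24-well culture plate, clear, 127 x 85 x 20 mm. Origin: centre of its underside. Bystander.
- dish: small round culture dish, clear, 55 mm across, 14 mm high. Origin: centre of its underside. Bystander.
- flask: culture flask lying flat, clear with a white cap, 155 x 83 x 36 mm. Origin: underside, centre of the rectangular part. Bystander.
- medium_bottle: glass bottle with a grey cap, 76 mm across, 165 mm high. Origin: centre of its underside. Bystander.
- tip_box: pipette-tip box, grey with a clear lid, 124 x 86 x 70 mm. Origin: centre of its underside. Bystander.
- marker: white marker pen with a black cap, 13 mm thick, 143 mm long. Origin: underside, near its middle. Bystander.
Mind the look-alikes: they are no part of the job. Leave any blue or red look-alike of the slider alone.

How it is judged:
At the end, for the whole second after the job is handed in: The slider lies in the slot, nose inwards and right way up, clicked into its second stop: its big hole is centred under the port to within 2 mm along the slot (3 mm across and in height), it is in line with the slot within 0.04 rad, level within 0.05 rad, at rest and let go (x of big_hole in the frame of port between -0.002 and 0.002 m and y of big_hole in the frame of port between -0.003 and 0.003 m and z of big_hole in the frame of port between -0.003 and 0.003 m and x of slider_mid in the frame of port below -0.005 m and angle between the x axis of slider_mid and the x axis of port, either way round below 0.04 rad and angle between slider_mid's own z axis and vertical below 0.05 rad and linear speed of slider below 0.01 m/s and contact force between the fingers and slider below 0.1 N); the robot touches nothing.
It fails at once if the other slider or another bystander (well plate, dish, flask, bottle, tip box, marker) was moved by more than 20 mm (distance of any of spare, wellplate, dish, flask, medium_bottle, tip_box, marker from where it was at the start of the episode above 0.02 m).
It also fails if it takes over 51 s, if anything falls off the work surface, if the arm or the gripper's body presses on something with over 40 N, if the wrist force passes 120 N, or if a joint passes its speed limit or range.

## Robot

A 6-joint arm with a two-finger parallel gripper is mounted at the origin on the work surface. World frame = base frame: x ahead of the robot, y to its left, z up, the work surface at z = 0. Lengths are in m, angles in rad, forces in N, time in s.
With the tool pointing down it reaches from about 0.425 to 0.95 m from the base axis. Payload 3.5 kg.
Tool frame: the origin (TCP) lies at the very end of the fingers, on their centre line; the grasp point (between the pads) lies 19 mm behind it; z points along the fingers, y is the line along which they close (so a half turn about z gives the same grasp; the last joint's range is limited). The gripper opens to 85 mm and grips with 20 to 120 N. Pads are 22 mm wide; open, the fingers measure 114 mm over their backs; the gripper's body (76 mm by 85 mm) begins 54 mm behind the grasp point. The pads swing forward as they close: fully open they stand 13 mm farther back than shut.
Start: joints at [1.119, 0.286, 1.577, -0, 1.279, -0.15], TCP at [0.201, 0.644, 0.231] pointing down, gripper open.
Joint ranges: [-2.77, 2.77], [-0.9, 2.22], [0.21, 2.48], [-1.53, 4.67], [0.24, 2.81], [-2.84, 2.84]. Speed limits (rad/s): [2.79, 2.79, 3.14, 3.14, 3.14, 3.14].

## Interface

Orientations are given as a rotation vector (axis times angle).
In Python, from station import arm, capture, camera_model, ticket, find_in gives the robot as it stands.
- The arm moves only by the shell command python3 -m creep 'ROWS' [FORCE]. ROWS is a JSON object of lists of equal length, an entry for each row: "grip": the opening, from 0 (shut) to 1 (fully open); "dp": the shift along the world's x, y, z in m, a list of three; "turn": the turn about the world's z in degrees. A call has 1 to 5 rows; each row shifts and turns the commanded pose from where the row before left it; what a row does not reach is not made up. A row lasts 1/10 s, in which the tool goes at most 50 mm and 8.59 degrees, less where a joint would pass 70% of its speed; a pose out of reach is approached as far as the arm can. A call is refused whole if a number of a shift passes 0.05 or a number of a turn 8.59, either way. A call with a gripper value outside its range is refused whole. The fingers move at their own pace and stop on an object; FORCE is the grip in N (left out, the last holds). Time passes only in rows, so rows that do not move let the fingers close. It gives the time, the measured TCP pose, the force, the opening and the grip force at its end, in the units of the state.
- arm.get_state(): the state, without advancing time (a new reading comes with each control period).
- capture(name): name is "side" or "top"; returns (picture, depth): 420x560x3 uint8, blue, green, red; 420x560 float32, m along the optical axis (not along the pixel's ray), 0 where there is no reading.
- camera_model(name): a dict with "intrinsics" (3x3 intrinsics, pixels), "rvec" (rotation vector, rad) and "tvec" (3), from world to camera coordinates, as OpenCV has them. Camera axes: x right, y down, z forward; pixel columns grow to the right and rows downward; lengths in m; the calibration is good to about 2 mm. A picture is of the moment at which its call begins. camera_model takes no time and is no camera call.
- ticket.sign_off(): hands the job in; it is judged then, once.
Trained networks look in the newest picture that a camera, given by its name, has taken for a name from the list of things; names that differ only in an ending like _2 or _b are one class to them, and where a whole thing is asked for, a point or a joint stands for the part that bears it (a point fixed in the world has none). Each returns a list of dicts, best first, with "score" (0 to 1); they miss things now and then, are a little off and sometimes report something else, mostly with a low value. They report only what shows in the picture. A call takes as long as a camera call. They do not tell look-alikes from the thing itself.
- find_in(camera, target): "bbox" ([centre column, centre row, width, height] in pixels, round what is visible of it).
The state is a dict: "clock": time; "joint_pos": joint angles; "qd": joint speeds; "tau": joint torques, N m; "position": TCP position; "ee_rot": TCP orientation; "wrist_force": force on the tool from outside, world axes, zero at the start; "torque": the same for the moment, N m; "grip_width": finger opening in m; "grip_force": force on a finger pad.
Only numpy, scipy, OpenCV 4.12 (cv2) and the standard library are available. Lean on these libraries where they do the work, as an engineer would, in place of code of your own. Each camera call takes 0.05 s, during which the arm holds its last target. There are 200 camera calls.

## Working session

There is one attempt and no reset: what is moved stays moved. The work goes in short steps, Python scripts to look and compute and a shell command to move; the robot and the scene stay as the last step left them, time stands still between calls to the robot, and variables do not carry over. Pictures are saved under pics/ and viewed, at most 10 in all, crops included, and the job is handed in when it is done.

```bash
mkdir -p pics; cat > h.py <<'E'
import numpy as np,cv2
from station import arm,capture,camera_model,ticket,find_in
def cam(n):
    m=camera_model(n);K=np.array(m["intrinsics"],float);R=cv2.Rodrigues(np.array(m["rvec"],float))[0];t=np.array(m["tvec"],float).ravel();return K,R,t
def ray(n,u,v):
    K,R,t=cam(n);d=R.T@np.linalg.solve(K,[u,v,1.]);return -R.T@t,d
def atz(n,u,v,z):
    c,d=ray(n,u,v);return c+d*(z-c[2])/d[2]
def cloud(n,D):
    K,R,t=cam(n);v,u=np.mgrid[:D.shape[0],:D.shape[1]]
    p=np.stack([(u-K[0,2])/K[0,0]*D,(v-K[1,2])/K[1,1]*D,D],-1)
    return (p-t)@R
def proj(n,P):
    K,R,t=cam(n);q=K@(R@np.array(P,float)+t);return q[:2]/q[2]
E
python3 - <<'E'
from h import *
for n in("top","side"):
    im,D=capture(n);cv2.imwrite(f"pics/{n}0.png",im);np.save(f"{n}0.npy",D)
    c,_=ray(n,0,0);print(n,c)
    for k in("slider","cradle_a","light_base","spare"):
        print(k,[(np.round(o["bbox"]).astype(int).tolist(),round(o["score"],2)) for o in find_in(n,k)[:4]])
s=arm.get_state();print({k:np.round(v,3).tolist() for k,v in s.items()})
E
```

```text
top [0.36904856 0.10053576 1.61158033]
slider [([198, 221, 39, 34], 0.94), ([121, 260, 27, 48], 0.92), ([252, 228, 47, 19], 0.78), ([175, 288, 36, 38], 0.77)]
cradle_a [([252, 231, 48, 23], 0.82), ([256, 186, 54, 33], 0.65)]
light_base [([358, 205, 66, 66], 0.6)]
spare [([258, 187, 45, 18], 0.56), ([253, 232, 51, 27], 0.31)]
side [ 0.44625093 -0.70353617  0.88231049]
slider [([194, 159, 41, 20], 0.9), ([208, 194, 27, 36], 0.82), ([222, 128, 34, 11], 0.8), ([254, 192, 22, 35], 0.78)]
cradle_a [([257, 198, 33, 48], 0.76)]
light_base [([307, 288, 82, 90], 0.67), ([223, 226, 43, 26], 0.44)]
spare [([304, 190, 28, 34], 0.62)]
{'clock': 0.5, 'joint_pos': [1.119, 0.286, 1.577, -0.0, 1.279, -0.15], 'qd': [0.001, -0.001, -0.003, -0.002, -0.001, -0.002], 'tau': [-0.001, -40.546, -29.256, -0.0, 0.001, -0.0], 'position': [0.201, 0.644, 0.231], 'ee_rot': [-0.472, -3.106, 0.0], 'wrist_force': [-0.701, 0.203, 0.31], 'torque': [-0.036, 0.057, 0.019], 'grip_force': 0.0, 'grip_width': 0.086}
```

View pics/top0.png

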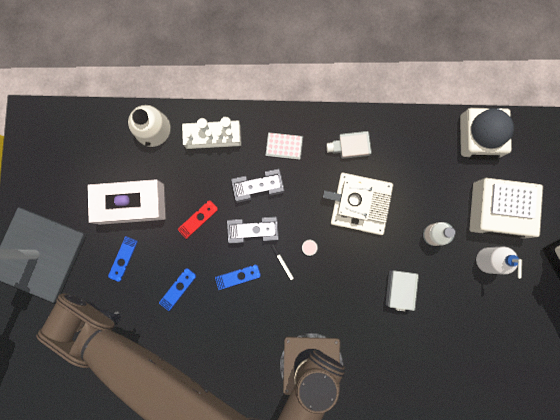

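View pics/side0.png

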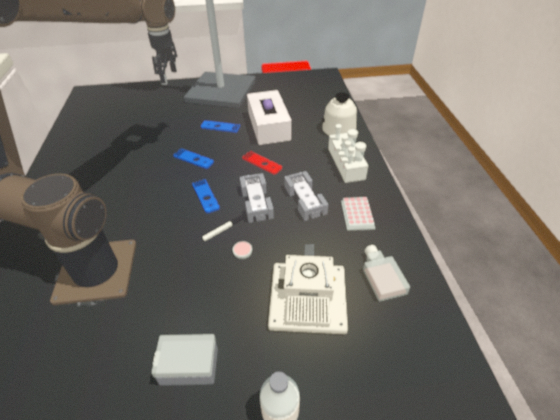

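The top view shows two bare-metal sliders in cradles, at about (252,230) and (258,186), and the light base at (358,203) with its rail pointing left at (330,196). I'll zoom in to tell the two sliders apart.

```bash
python3 - <<'E'
from h import *
im=cv2.imread("pics/top0.png");sd=cv2.imread("pics/side0.png")
a=cv2.resize(im[165:255,225:405],None,fx=4.4,fy=4.4,interpolation=cv2.INTER_CUBIC)[:, :792]
b=cv2.resize(sd[165:225,235:335],None,fx=3.3,fy=3.3,interpolation=cv2.INTER_CUBIC)
c=cv2.resize(sd[235:295,265:365],None,fx=3.3,fy=3.3,interpolation=cv2.INTER_CUBIC)
o=np.zeros((600,800,3),np.uint8);o[:396,:792]=a;o[400:598,:330]=b;o[400:598,400:730]=c
cv2.imwrite("pics/z.png",o)
for u,v,z in((252,230,.033),(258,186,.033),(354,200,.08),(330,196,.055)):print(u,v,atz("top",u,v,z).round(3))
P=cloud("top",np.load("top0.npy"))
for u,v in((252,225),(258,186),(345,190),(330,196)):print(P[v,u].round(3))
E
```

```text
252 230 [0.463 0.217 0.033]
258 186 [0.62  0.201 0.033]
354 200 [ 0.572 -0.133  0.08 ]
330 196 [ 0.587 -0.053  0.055]
[0.481 0.217 0.033]
[0.619 0.2   0.039]
[ 0.606 -0.103  0.076]
[ 0.587 -0.053  0.056]
```

View pics/z.png

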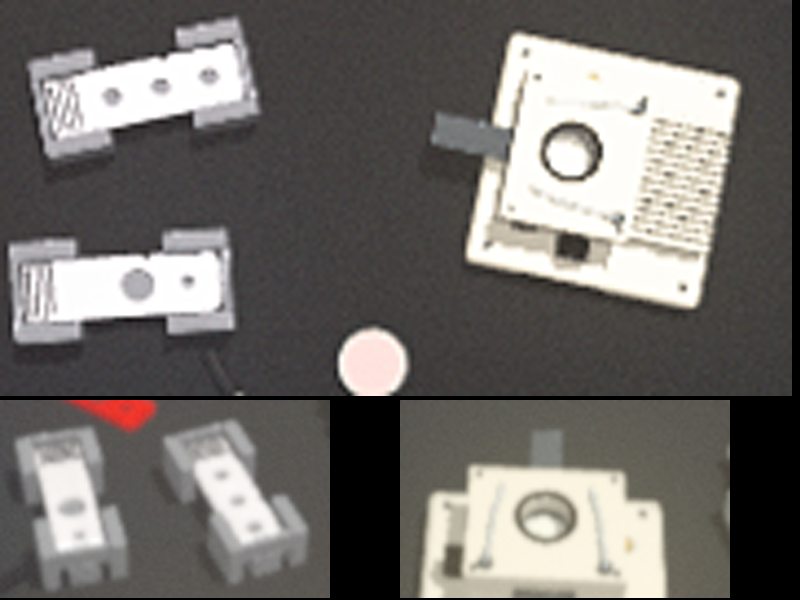

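The lower slider, with its big hole at crop (137,284) and small hole at (188,282), is the wanted one. Its ribbed tail is on the left and its nose points right, along world -y. The three-hole one above it is the spare. The base's rail is on the left and the slot runs right and slightly down. Next I'll measure the poses.

```bash
cat > meas.py <<'E'
from h import *
def rectfit(P,m):
    pts=P[m][:,:2].astype(np.float32);(c,s,a)=cv2.minAreaRect(pts);return np.array(c),s,a
E
python3 - <<'E'
from h import *
im=cv2.imread("pics/top0.png").astype(int);P=cloud("top",np.load("top0.npy"))
g=im.min(2)
def line(p,n): 
    c=p.mean(0);u,s,v=np.linalg.svd(p-c,full_matrices=False);return c,v[0],s/np.sqrt(len(p))
def roi(x0,x1,y0,y1,z0,z1):return (P[...,0]>x0)&(P[...,0]<x1)&(P[...,1]>y0)&(P[...,1]<y1)&(P[...,2]>z0)&(P[...,2]<z1)
# slider: bright pixels projected at z=.033
m=(g>200);m[:212]=0;m[248:]=0;m[:,:222]=0;m[:,285:]=0
n,l,st,ce=cv2.connectedComponentsWithStats(m.astype(np.uint8));i=1+st[1:,4].argmax();v,u=np.where(l==i)
w=np.array([atz("top",a,b,.033)[:2] for a,b in zip(u,v)],np.float32)
print("slider white",st[i],cv2.minAreaRect(w),np.median(P[l==i][:,2]))
# cradle: points z>.036
m=roi(.38,.54,.1,.32,.037,.06);p=P[m][:,:2];print("cradle walls",m.sum(),cv2.minAreaRect(p.astype(np.float32)),line(p,0),np.median(P[m][:,2]))
# all cradle top pts bigger
for nm,b in(("housing",(.45,.72,-.26,-.02,.072,.09)),("foot+",(.4,.75,-.35,-.0,.02,.09)),("rail",(.55,.63,-.085,-.03,.045,.062))):
    m=roi(*b);p=P[m][:,:2];print(nm,m.sum(),cv2.minAreaRect(p.astype(np.float32)),line(p,0)[:2],np.median(P[m][:,2]))
# port circle at z=.08
for (a,b) in((571,152),):
    print("port",atz("top",(a+.5)/4.4-.5+225,(b+.5)/4.4-.5+165,.08))
for (a,b) in((137,284),(188,282)):
    print("holes",atz("top",(a+.5)/4.4-.5+225,(b+.5)/4.4-.5+165,.035))
for (a,b) in((434,129),(508,144)):
    print("railends mid",atz("top",(a+.5)/4.4-.5+225,(b+.5)/4.4-.5+165,.055))
E
```

```text
slider white [236 222  40  16 465] ((0.46545183658599854, 0.2048913836479187), (0.04749136418104172, 0.13947010040283203), 5.3640851974487305) 0.033350681644163084
cradle walls 437 ((0.46282804012298584, 0.21640588343143463), (0.0801539495587349, 0.1743147224187851), 5.307430267333984) (array([0.46245646, 0.21760097]), array([-0.08552368,  0.99633614]), array([0.06270786, 0.02707643])) 0.04415422600766593
housing 924 ((0.5728314518928528, -0.13847693800926208), (0.10038499534130096, 0.12120021134614944), 79.05271911621094) (array([ 0.57225447, -0.13830628]), array([-0.98118804,  0.19305449])) 0.08123096550539458
foot+ 3025 ((0.5708435773849487, -0.14744392037391663), (0.24107283353805542, 0.3629988133907318), 84.30724334716797) (array([ 0.57006253, -0.15871216]), array([-0.94955424, -0.31360284])) 0.051013977618907184
rail 116 ((0.5877854824066162, -0.058459021151065826), (0.05778788402676582, 0.026438619941473007), 79.26212310791016) (array([ 0.58765507, -0.05782206]), array([-0.24684356, -0.96905534])) 0.05569613473615066
port [ 0.57465727 -0.13449784  0.08      ]
holes [0.4661141  0.20361996 0.035     ]
holes [0.46871632 0.16295693 0.035     ]
railends mid [ 0.59379923 -0.02962919  0.055     ]
railends mid [ 0.58320488 -0.08841785  0.055     ]
```

```bash
python3 -m creep '{"grip":[1,1,1,1,1],"dp":[[0.024,-0.039,0],[0.024,-0.039,0],[0.024,-0.039,0],[0.024,-0.039,0],[0.024,-0.039,-0.01]],"turn":[-6.1,-6.1,-6.1,-6.1,-6.1]}' 60
python3 -m creep '{"grip":[1,1,1,1,1],"dp":[[0.024,-0.039,-0.01],[0.024,-0.039,-0.015],[0.024,-0.039,-0.015],[0.024,-0.039,-0.015],[0.024,-0.039,-0.015]],"turn":[-6.1,-6.1,-6.1,-6.1,-6.1]}'
python3 -m creep '{"grip":[1,1,1],"dp":[[0.023,-0.038,-0.015],[0,0,0],[0,0,0]],"turn":[-6.4,0,0]}'
```

```text
clock: 1.0
position: [0.322, 0.4487, 0.2232]
ee_rot: [1.277, 2.868, 0.006]
wrist_force: [1.0, -0.5, -0.5]
grip_width: 0.0853
grip_force: 0.0
clock: 1.5
position: [0.4415, 0.2529, 0.1513]
ee_rot: [1.988, 2.432, 0.002]
wrist_force: [1.5, 0.2, 0.4]
grip_width: 0.0854
grip_force: 0.0
clock: 1.8
position: [0.4638, 0.2158, 0.1361]
ee_rot: [-2.118, -2.319, 0.001]
wrist_force: [-0.8, 0.1, 0.2]
grip_width: 0.0858
grip_force: 0.0
```

```bash
python3 -m creep '{"grip":[1,1,1,1,1],"dp":[[0,0.001,-0.04],[0,0,-0.04],[0,0,-0.03],[0,0,-0.013],[0,0,0]],"turn":[0,0,0,0,0]}'
python3 -m creep '{"grip":[0.3,0.3,0.3,0.3,0.3],"dp":[[0,0,0],[0,0,0],[0,0,0],[0,0,0],[0,0,0]],"turn":[0,0,0,0,0]}' 60
```

```text
clock: 2.3
position: [0.4619, 0.2183, 0.0121]
ee_rot: [-2.112, -2.323, 0.004]
wrist_force: [0.2, 0.0, -0.2]
grip_width: 0.0856
grip_force: 0.0
clock: 2.8
position: [0.4654, 0.2181, 0.0156]
ee_rot: [2.115, 2.32, 0.005]
wrist_force: [-1.1, 1.1, 5.9]
grip_width: 0.0443
grip_force: 61.9
```

```bash
python3 -m creep '{"grip":[0.3,0.3,0.3,0.3,0.3],"dp":[[0,0,0.01],[0,0,0.03],[0,0,0.03],[0,0,0.03],[0,0,0]],"turn":[0,0,0,0,0]}' 60
python3 - <<'E'
from h import *
im,D=capture("side");np.save("side1.npy",D);cv2.imwrite("pics/s1.png",cv2.resize(im[120:240,180:340],None,fx=5,fy=5,interpolation=cv2.INTER_CUBIC))
E
```

```text
clock: 3.3
position: [0.4667, 0.2182, 0.1183]
ee_rot: [2.112, 2.318, 0.013]
wrist_force: [1.2, -0.1, -1.5]
grip_width: 0.0445
grip_force: 65.9
```

View pics/s1.png

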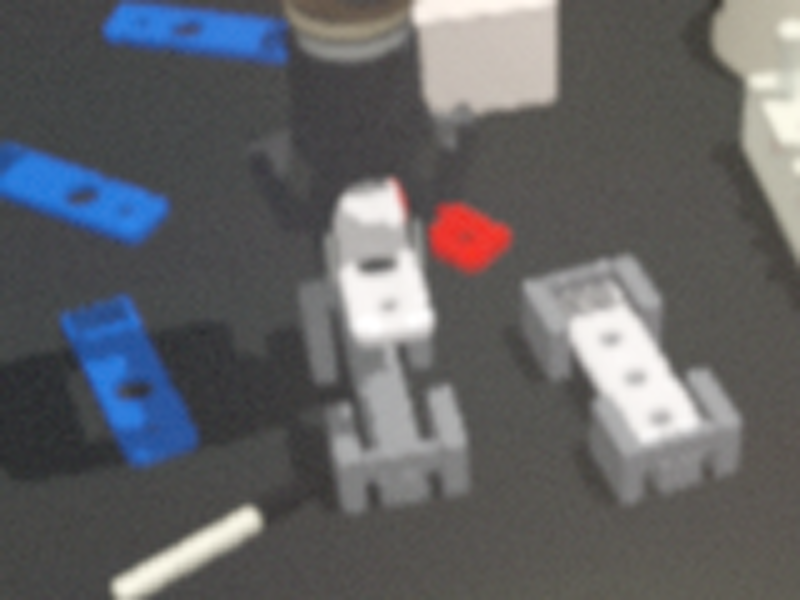

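The side view shows the slider held level above its cradle, nose towards the camera: small hole at crop (390,305), big hole at (378,265). Now I'll measure its height and tilt in the gripper.

```bash
cat > sl.py <<'E'
from h import *
def fit(n,D,im,c,z0,z1,r=.09,thr=170):
    P=cloud(n,D);m=(D>0)&(P[...,2]>z0)&(P[...,2]<z1)&(np.hypot(P[...,0]-c[0],P[...,1]-c[1])<r)&(im.min(2)>thr)
    k,l,st,_=cv2.connectedComponentsWithStats(m.astype(np.uint8));i=1+st[1:,4].argmax();m=l==i
    p=P[m];q=p.mean(0);u,s,v=np.linalg.svd(p-q,full_matrices=False)
    nn=v[2]*np.sign(v[2][2]);A=cv2.minAreaRect(p[:,:2].astype(np.float32))
    print(n,m.sum(),"mean",q.round(4),"normal",nn.round(3),"rms",(s[2]/np.sqrt(len(p))).round(4),"rect",np.round(A[0],4),np.round(A[1],4),round(A[2],2),"dir",v[0].round(3));return p
E
python3 - <<'E'
from sl import *
for i in range(3): print(np.round(arm.get_state()["position"],4))
im,D=capture("side");fit("side",D,im,(.465,.17),.10,.20)
im,D=capture("top");fit("top",D,im,(.465,.17),.10,.2)
print(np.round(arm.get_state()["position"],4))
E
```

```text
[0.4651 0.2178 0.1157]
[0.4651 0.2178 0.1157]
[0.4651 0.2178 0.1157]
side 363 mean [0.4674 0.1905 0.1332] normal [-0.008 -0.013  1.   ] rms 0.0023 rect [0.4663 0.1978] [0.0471 0.1233] 3.92 dir [-0.05   0.999  0.013]
top 99 mean [0.4679 0.152  0.1313] normal [-0.007  0.081  0.997] rms 0.0034 rect [0.4672 0.1536] [0.0434 0.0267] 2.26 dir [-0.995 -0.103  0.001]
[0.4625 0.2172 0.1122]
```

```bash
python3 -m creep '{"grip":[0.3,0.3,0.3,0.3,0.3],"dp":[[0.015,-0.022,0],[0.024,-0.034,0],[0.024,-0.034,0],[0.024,-0.034,0],[0.024,-0.034,0]],"turn":[-2.5,-2.75,-2.75,-2.75,-2.75]}' 60
python3 -m creep '{"grip":[0.3,0.3,0.3,0.3,0.3],"dp":[[0.018,-0.025,0],[0.01,-0.018,0],[0,0,-0.02],[0,0,-0.02],[0,0,0]],"turn":[-2.75,0,0,0,0]}' 60
python3 - <<'E'
from sl import *
im,D=capture("side");fit("side",D,im,(.6,0),.08,.12);cv2.imwrite("pics/s2.png",cv2.resize(im[190:310,230:390],None,fx=5,fy=5,interpolation=cv2.INTER_CUBIC))
im,D=capture("top");fit("top",D,im,(.6,0),.08,.12)
for i in range(6):capture("side");print(np.round(arm.get_state()["position"],4),np.round(arm.get_state()["ee_rot"],3))
E
```

```text
clock: 3.95
position: [0.5735, 0.0582, 0.1104]
ee_rot: [-2.374, -2.052, 0.005]
wrist_force: [0.3, 0.3, -2.5]
grip_width: 0.0443
grip_force: 65.8
clock: 4.45
position: [0.5985, 0.0171, 0.0681]
ee_rot: [-2.416, -1.995, 0.011]
wrist_force: [-0.0, -0.3, -2.6]
grip_width: 0.0442
grip_force: 65.8
side 486 mean [ 0.5935 -0.0065  0.0859] normal [-0.009 -0.006  1.   ] rms 0.0024 rect [0.5947 0.    ] [0.1245 0.0458] 76.88 dir [0.218 0.976 0.008]
top 53 mean [0.609  0.0806 0.0886] normal [-0.03  -0.519  0.854] rms 0.0034 rect [0.6091 0.0804] [0.0461 0.0139] 1.36 dir [-0.998  0.065  0.004]
[0.6023 0.0169 0.0732] [-2.422e+00 -2.000e+00  1.000e-03]
[0.6029 0.0168 0.074 ] [2.422e+00 2.000e+00 1.000e-03]
[0.6032 0.0168 0.0744] [2.421e+00 2.000e+00 2.000e-03]
[0.6033 0.0167 0.0746] [2.421e+00 1.999e+00 2.000e-03]
[0.6033 0.0166 0.0746] [2.421e+00 1.999e+00 2.000e-03]
[0.6032 0.0166 0.0744] [2.421e+00 1.999e+00 2.000e-03]
```

View pics/s2.png

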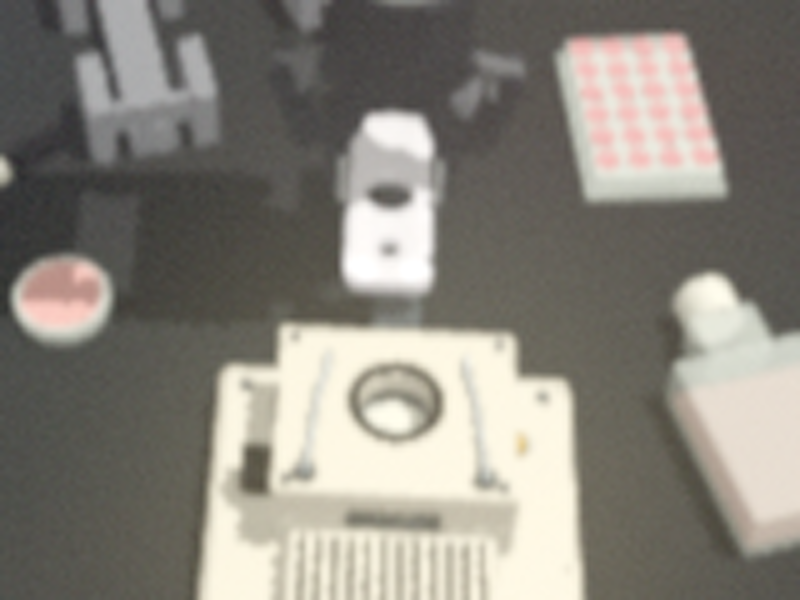

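The slider is lined up in front of the housing: nose at crop (388,285), port at (396,402), rail at (400,312). I'll compare the side-camera reading of the housing with the slider's to check the lateral offset.

```bash
python3 - <<'E'
from sl import *
D0=np.load("side0.npy");im0=cv2.imread("pics/side0.png")
fit("side",D0,im0,(.573,-.138),.072,.09,r=.1,thr=100)
P=cloud("side",D0);m=(D0>0)&(np.abs(P[...,2]-.055)<.008)&(np.abs(P[...,0]-.588)<.05)&(P[...,1]>-.085)&(P[...,1]<-.02);p=P[m];print("rail",m.sum(),cv2.minAreaRect(p[:,:2].astype(np.float32)))
g=lambda a,b:((a+.5)/5-.5+230,(b+.5)/5-.5+190)
print("port",atz("side",*g(396,402),.08))
print("small hole",atz("side",*g(390,248),.0932),"big",atz("side",*g(389,194),.0932), "nose",atz("side",*g(388,285),.0932))
# expected
d=np.array([-.19,-.982]);mid=np.array([.603,.0163])
for k in(.0125,.0525,.0775):print(k,mid+k*d)
print(proj("side",[.574,-.134,.08]),g(396,402))
# colour-only slider mask, projected to z of plate top
im,D=capture("side");P=cloud("side",D)
m=(im.min(2)>150);m[:212]=0;m[248:]=0;m[:,:290]=0;m[:,325:]=0
k,l,st,_=cv2.connectedComponentsWithStats(m.astype(np.uint8));i=1+st[1:,4].argmax();print(st[i],np.median(P[l==i][:,2]))
for r in range(st[i][1],st[i][1]+st[i][3],2):
    c=np.where(l[r]==i)[0]; a,b=[atz("side",x,r,.093) for x in(c[0]-.5,c[-1]+.5)];mm=(a+b)/2;s=(mm[1]+.134)/.982;lat=mm[0]-(.574+.19*s);print(r,np.round(mm[:2],4),round(np.linalg.norm(b-a),4),"lat",round(lat,4))
E
```

```text
side 1564 mean [ 0.5727 -0.1429  0.0807] normal [-0.002 -0.007  1.   ] rms 0.0024 rect [ 0.5735 -0.1381] [0.1037 0.1202] 78.99 dir [ 0.978 -0.207  0.   ]
rail 115 ((0.5896048545837402, -0.04855145514011383), (0.04230761155486107, 0.024548344314098358), 79.99091339111328)
port [ 0.57458526 -0.13336768  0.08      ]
small hole [ 0.58667734 -0.04379313  0.0932    ] big [ 0.5927697 -0.0055949  0.0932   ] nose [ 0.58129189 -0.0686442   0.0932    ]
0.0125 [0.600625 0.004025]
0.0525 [ 0.593025 -0.035255]
0.0775 [ 0.588275 -0.059805]
[308.61452238 270.22978449] (308.8, 270.0)
[300 212  19  35 567] 0.09211897676394558
212 [0.6095 0.0557] 0.0342 lat -0.0012
214 [0.6109 0.0475] 0.0397 lat 0.0018
216 [0.6095 0.0398] 0.0451 lat 0.0019
218 [0.6067 0.0323] 0.0477 lat 0.0006
220 [0.604  0.0249] 0.0447 lat -0.0007
222 [0.6027 0.0174] 0.0444 lat -0.0006
224 [0.6013 0.0099] 0.0442 lat -0.0005
226 [0.6    0.0025] 0.0495 lat -0.0004
228 [ 0.5987 -0.0048] 0.0492 lat -0.0003
230 [ 0.5975 -0.012 ] 0.049 lat -0.0002
232 [ 0.5962 -0.0191] 0.0488 lat -0.0
234 [ 0.5936 -0.026 ] 0.0512 lat -0.0013
236 [ 0.5924 -0.033 ] 0.051 lat -0.0012
238 [ 0.5911 -0.04  ] 0.0507 lat -0.0011
240 [ 0.5899 -0.0469] 0.0505 lat -0.0009
242 [ 0.5887 -0.0537] 0.0502 lat -0.0008
244 [ 0.5888 -0.0606] 0.0474 lat 0.0006
246 [ 0.5876 -0.0673] 0.0367 lat 0.0007
```

```bash
python3 -m creep '{"grip":[0.3,0.3,0.3,0.3,0.3],"dp":[[0,0,-0.014],[0,0,-0.013],[0,0,0],[0,0,0],[0,0,0]],"turn":[0,0,0,0,0]}' 60
python3 - <<'E'
from sl import *
for i in range(4):im,D=capture("side")
fit("side",D,im,(.59,-.01),.055,.08,r=.06);s=arm.get_state();print(np.round(s["position"],4),s["wrist_force"])
E
```

```text
clock: 5.4
position: [0.6021, 0.0166, 0.0457]
ee_rot: [-2.422, -1.999, 0.001]
wrist_force: [0.2, -0.0, -2.1]
grip_width: 0.0443
grip_force: 65.8
side 436 mean [ 0.5954 -0.0146  0.0636] normal [ 0.008 -0.014  1.   ] rms 0.0021 rect [ 0.597  -0.0079] [0.1106 0.0455] 76.75 dir [0.215 0.977 0.012]
[0.6023 0.0165 0.0461] [-0.12384207 -0.16251714 -2.01026757]
```

```bash
python3 -m creep '{"grip":[0.3,0.3,0.3,0.3,0.3],"dp":[[-0.0019,-0.0098,0.001],[-0.0028,-0.0147,0],[-0.0019,-0.0098,0],[-0.0009,-0.0049,0],[0,0,0]],"turn":[0,0,0,0,0]}' 60
python3 -m creep '{"grip":[0.3,0.3,0.3,0.3,0.3],"dp":[[-0.0009,-0.0049,0],[-0.0009,-0.0049,0],[0,0,0],[0,0,0],[0,0,0]],"turn":[0,0,0,0,0]}' 60
```

```text
clock: 6.1
position: [0.5953, -0.0241, 0.0476]
ee_rot: [2.424, 1.997, 0.001]
wrist_force: [1.0, -0.1, -1.2]
grip_width: 0.0441
grip_force: 65.8
clock: 6.6
position: [0.5936, -0.0326, 0.0475]
ee_rot: [2.422, 2.0, 0.0]
wrist_force: [3.5, -0.9, -2.5]
grip_width: 0.0441
grip_force: 65.8
```

```bash
python3 -m creep '{"grip":[0.3,0.3,0.3,0.3,0.3],"dp":[[-0.0002,-0.005,0],[-0.0009,-0.0049,0],[-0.0009,-0.0049,0],[0,0,0],[0,0,0]],"turn":[0,0,0,0,0]}' 60
python3 -m creep '{"grip":[0.3,0.3,0.3,0.3,0.3],"dp":[[-0.0009,-0.0049,0],[-0.0009,-0.0049,0],[0,0,0],[0,0,0],[0,0,0]],"turn":[0,0,0,0,0]}' 60
```

```text
clock: 7.1
position: [0.591, -0.0475, 0.0472]
ee_rot: [-2.423, -1.998, 0.001]
wrist_force: [0.0, -0.0, -2.2]
grip_width: 0.0443
grip_force: 65.8
clock: 7.6
position: [0.5895, -0.0571, 0.0473]
ee_rot: [-2.423, -1.999, 0.0]
wrist_force: [0.4, 0.2, -2.3]
grip_width: 0.0443
grip_force: 65.8
```

```bash
python3 -m creep '{"grip":[0.3,0.6,1,1,1],"dp":[[0,0,-0.0015],[0,0,0],[0,0,0],[0,0,0],[0,0,0]],"turn":[0,0,0,0,0]}' 60
python3 -m creep '{"grip":[1,1,1,1,1],"dp":[[0.0038,0.0196,0],[0.004,0.0206,0],[0.004,0.0206,0],[0,0,0],[0,0,0]],"turn":[0,0,0,0,0]}' 60
python3 - <<'E'
from sl import *
im,D=capture("side");fit("side",D,im,(.59,-.03),.052,.072,r=.07);s=arm.get_state();print(np.round(s["position"],4),s["wrist_force"]);cv2.imwrite("pics/s3.png",cv2.resize(im[190:310,230:390],None,fx=5,fy=5,interpolation=cv2.INTER_CUBIC))
E
```

```text
clock: 8.1
position: [0.5898, -0.0572, 0.0462]
ee_rot: [2.423, 1.999, 0.001]
wrist_force: [1.1, -0.2, -0.2]
grip_width: 0.0855
grip_force: 0.0
clock: 8.6
position: [0.6014, 0.0037, 0.0459]
ee_rot: [2.422, 2.001, -0.0]
wrist_force: [-0.6, -0.6, 0.0]
grip_width: 0.0853
grip_force: 0.0
side 311 mean [ 0.5925 -0.0397  0.0632] normal [ 0.001 -0.029  1.   ] rms 0.0022 rect [ 0.5911 -0.0409] [0.0726 0.0455] 79.32 dir [0.302 0.953 0.027]
[0.6013 0.0033 0.0459] [-0.61937377  0.61844702  0.13641538]
```

View pics/s3.png

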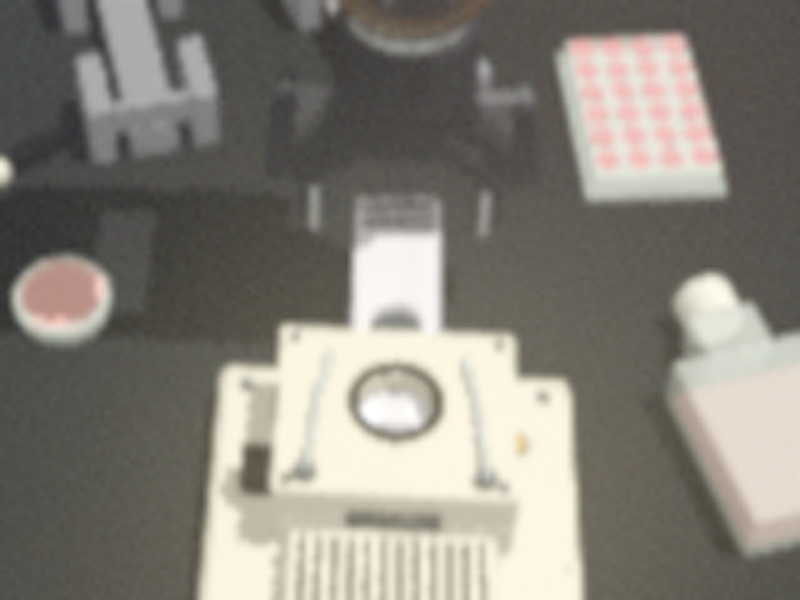

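The slider rests level in the mouth with its nose inside the slot. Its ribbed tail is at crop (398,215), with the fingers on either side at (315,208) and (485,210). I'll grip the tail and push.

```bash
python3 -m creep '{"grip":[0.3,0.3,0.3,0.3,0.3],"dp":[[0,0,0],[0,0,0],[0,0,0],[0,0,0],[0,0,0]],"turn":[0,0,0,0,0]}' 60
python3 -m creep '{"grip":[0.3,0.3,0.3,0.3,0.3],"dp":[[-0.0019,-0.0098,0],[-0.0019,-0.0098,0],[0,0,0],[0,0,0],[0,0,0]],"turn":[0,0,0,0,0]}' 60
```

```text
clock: 9.15
position: [0.6015, 0.0032, 0.0462]
ee_rot: [2.423, 1.999, -0.0]
wrist_force: [-1.6, 0.1, 2.0]
grip_width: 0.0447
grip_force: 62.2
clock: 9.65
position: [0.5975, -0.0169, 0.0463]
ee_rot: [2.423, 1.998, -0.002]
wrist_force: [-2.9, -3.9, 5.6]
grip_width: 0.0445
grip_force: 62.5
```

```bash
python3 -m creep '{"grip":[0.3,0.3,0.3,0.3,0.3],"dp":[[-0.0011,-0.0049,0.0005],[-0.0009,-0.0049,0],[-0.0009,-0.0049,0],[0,0,0],[0,0,0]],"turn":[0,0,0,0,0]}' 60
python3 -m creep '{"grip":[0.3,0.3,0.3,0.3,0.3],"dp":[[-0.0019,-0.0098,0],[-0.0014,-0.0074,0],[0,0,0],[0,0,0],[0,0,0]],"turn":[0,0,0,0,0]}' 60
```

```text
clock: 10.15
position: [0.5946, -0.03, 0.0462]
ee_rot: [-2.422, -1.999, -0.001]
wrist_force: [-1.0, 2.5, 3.4]
grip_width: 0.0448
grip_force: 62.3
clock: 10.65
position: [0.5911, -0.048, 0.0463]
ee_rot: [2.423, 2.0, -0.001]
wrist_force: [-1.3, 1.4, 4.5]
grip_width: 0.0444
grip_force: 62.3
```

```bash
python3 -m creep '{"grip":[0.3,0.3,0.3,0.3],"dp":[[-0.0008,-0.0039,0],[-0.0008,-0.0039,0],[0,0,0],[0,0,0]],"turn":[0,0,0,0]}' 60
python3 -m creep '{"grip":[0.3,0.3,0.3],"dp":[[-0.0004,-0.002,0],[0,0,0],[0,0,0]],"turn":[0,0,0]}' 60
python3 -m creep '{"grip":[0.3,0.3,0.3],"dp":[[-0.0003,-0.0015,0],[0,0,0],[0,0,0]],"turn":[0,0,0]}' 60
python3 - <<'E'
from sl import *
for i in range(3):
    im,D=capture("side");s=arm.get_state();print(np.round(s["position"],4),np.round(s["wrist_force"],1))
cv2.imwrite("pics/s4.png",cv2.resize(im[190:310,230:390],None,fx=5,fy=5,interpolation=cv2.INTER_CUBIC))
E
```

```text
clock: 11.05
position: [0.5896, -0.056, 0.0462]
ee_rot: [2.423, 2.0, -0.001]
wrist_force: [-1.9, -0.4, 2.9]
grip_width: 0.0445
grip_force: 62.3
clock: 11.35
position: [0.5892, -0.0584, 0.0463]
ee_rot: [2.422, 1.999, -0.002]
wrist_force: [-1.6, -2.1, 2.9]
grip_width: 0.0443
grip_force: 62.2
clock: 11.65
position: [0.589, -0.0593, 0.0463]
ee_rot: [2.423, 1.999, -0.0]
wrist_force: [-0.0, 0.2, 1.9]
grip_width: 0.0445
grip_force: 62.2
[ 0.589  -0.0593  0.0463] [-1.  -0.6  1.9]
[ 0.589  -0.0593  0.0463] [ 0.1 -0.8  0.8]
[ 0.589  -0.0593  0.0463] [-1.4 -1.6  2.3]
```

View pics/s4.png

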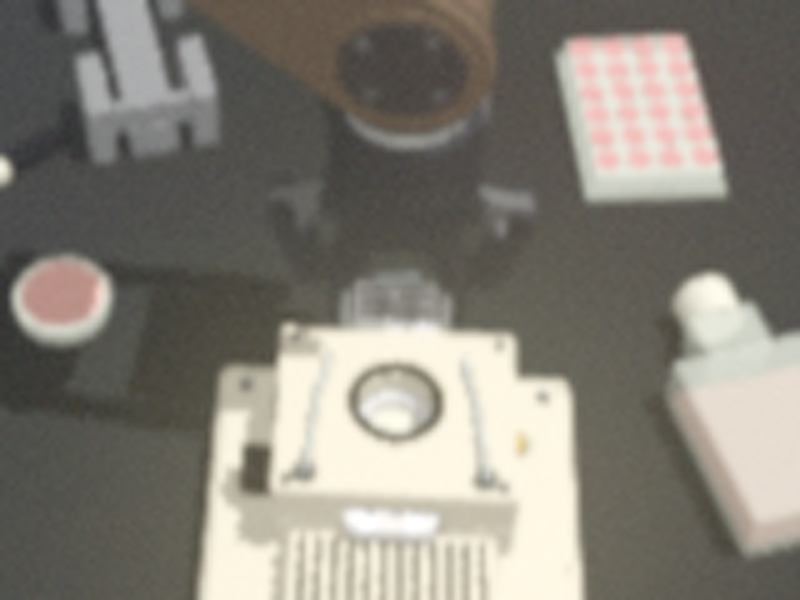

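The nose is visible at the slot's far end (crop (390,522)) and the port shows a bright hole inside it. The force switched to drawing in near here, so the second stop is within about 1.5 mm. I'll nudge 0.7 mm, release, retreat and check.

```bash
python3 -m creep '{"grip":[0.3,0.3,0.6,1,1],"dp":[[-0.0001,-0.0007,0],[0,0,0],[0,0,0],[0,0,0],[0,0,0]],"turn":[0,0,0,0,0]}' 20
python3 -m creep '{"grip":[1,1,1,1,1],"dp":[[0.003,0.015,0],[0.006,0.03,0],[0.008,0.04,0],[0.008,0.04,0.02],[0.008,0.04,0.03]],"turn":[0,0,0,0,0]}'
python3 -m creep '{"grip":[1,1,1,1],"dp":[[0,0.04,0.03],[0,0.04,0.02],[0,0,0],[0,0,0]],"turn":[0,0,0,0]}'
python3 - <<'E'
from h import *
o=np.zeros((600,800,3),np.uint8)
im,D=capture("side");P=cloud("side",D);cv2.imwrite("pics/side5.png",im);o[:,:400]=cv2.resize(im[220:310,280:340],(400,600),interpolation=cv2.INTER_CUBIC)
it,Dt=capture("top");cv2.imwrite("pics/top5.png",it);o[:400,400:]=cv2.resize(it[175:225,330:380],(400,400),interpolation=cv2.INTER_CUBIC)
cv2.imwrite("pics/f.png",o)
E
```

```text
clock: 12.3
position: [0.5888, -0.0599, 0.0461]
ee_rot: [-2.423, -2.0, 0.0]
wrist_force: [0.3, -0.3, -0.4]
grip_width: 0.0782
grip_force: 0.0
clock: 12.8
position: [0.6199, 0.1071, 0.0939]
ee_rot: [-2.42, -1.997, 0.006]
wrist_force: [-0.1, -0.5, 0.5]
grip_width: 0.0852
grip_force: 0.0
clock: 13.2
position: [0.6216, 0.1863, 0.1464]
ee_rot: [2.42, 2.002, 0.001]
wrist_force: [-0.1, -0.8, -0.8]
grip_width: 0.0852
grip_force: 0.0
```

View pics/f.png

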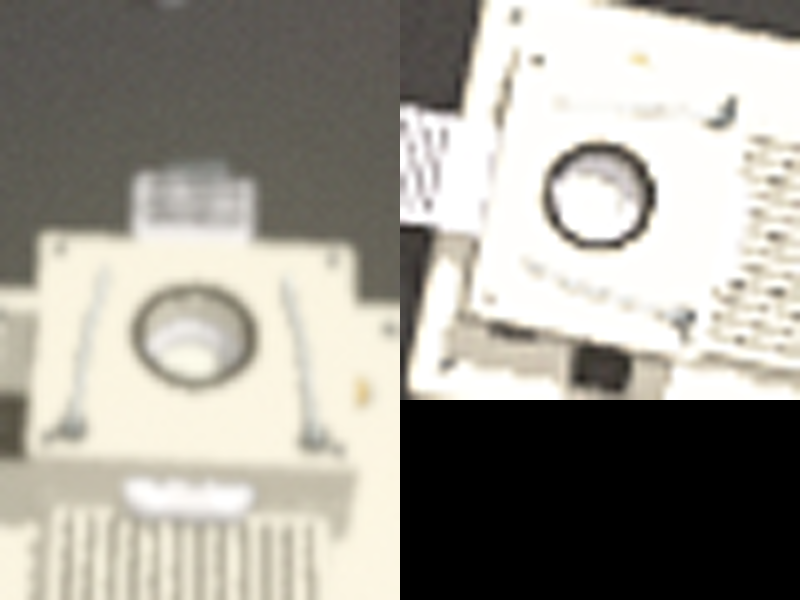

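The slider lies straight in the slot, with the tail protruding at left crop (195,205) and the nose at the far end at (190,497). I'll measure the tail edge against the expected 90 mm before the port.

```bash
python3 - <<'E'
from h import *
d=np.array([-.19,-.982]);y=np.array([.982,-.19])
for port in((.574,-.134),):
  for n in("top","side"):
    im=cv2.imread(f"pics/{n}5.png").astype(np.float32).mean(2)
    s=np.arange(-.108,-.07,.0005)
    prof=0
    for l in(-.0195,-.0185,-.0175,.0175,.0185,.0195):
        uv=np.array([proj(n,[*(np.array(port)+k*d+l*y),.063]) for k in s]).astype(np.float32)
        prof=prof+cv2.remap(im,uv[None,:,0],uv[None,:,1],cv2.INTER_LINEAR)[0]/6
    h=(prof[:10].mean()+prof[-12:].max())/2;print(n,prof[::6].round(0),"tail edge s=",s[np.argmax(prof>h)], "s at half120",s[np.argmax(prof>120)])
for n in("top","side"):
    im,_=capture(n) 
    for p in ((.574,-.134,.08),):print(n,proj(n,p))
    c=[(599/8+330-.5),(195/8+175-.5)] if n=="top" else [(195/6.667+280-.5),(335/6.667+220-.5)]
    print("port seen",atz(n,*c,.08))
E
```

```text
top [ 65.  65.  66.  66.  61.  87. 230. 217. 245. 241. 237. 240. 249.] tail edge s= -0.09149999999999998 s at half120 -0.09199999999999998
side [ 94.  93.  93.  95. 111. 141. 171. 185. 189. 191. 189. 191. 192.] tail edge s= -0.09249999999999999 s at half120 -0.09449999999999999
top [354.23947032 199.34564545]
port seen [ 0.57976626 -0.30552374  0.08      ]
side [308.61452238 270.22978449]
port seen [ 0.57459156 -0.13258542  0.08      ]
```

```bash
python3 - <<'E'
from h import *
d=np.array([-.19,-.982]);y=np.array([.982,-.19]);port=np.array((.574,-.134))
def edge(n,s0,s1,ls,z):
    im=cv2.imread(f"pics/{n}5.png").astype(np.float32).mean(2);s=np.arange(s0,s1,.00025 if s1>s0 else -.00025);r=[]
    for l in ls:
        uv=np.array([proj(n,[*(port+k*d+l*y),z]) for k in s]).astype(np.float32)
        p=cv2.remap(im,uv[None,:,0],uv[None,:,1],cv2.INTER_LINEAR)[0];h=(p[:16].mean()+min(p.max(),230))/2;r.append(s[np.argmax(p>h)])
    return np.round(np.array(r)*1000,1)
L=(-.018,-.016,.016,.018)
for n in("top","side"):
    print(n,"tail",edge(n,-.115,-.075,L,.063),"foot front(-60)",edge(n,-.085,-.05,(-.07,-.06,-.045,.045,.06,.07),.028),"foot back(130)",edge(n,.155,.115,(-.06,-.03,0,.03,.06),.028))
E
```

```text
top tail [-91.5 -91.7 -91.7 -91.7] foot front(-60) [-59.7 -60.  -60.5 -60.7 -60.7 -60.2] foot back(130) [130.2 130.2 129.  131.  129.5]Traceback (most recent call last):
  File "<stdin>", line 11, in <module>
  File "<stdin>", line 6, in edge
  File "h.py", line 14, in proj
    K,R,t=cam(n);q=K@(R@np.array(P,float)+t);return q[:2]/q[2]
          ~~~^^^
  File "h.py", line 4, in cam
    m=camera_model(n);K=np.array(m["intrinsics"],float);R=cv2.Rodrigues(np.array(m["rvec"],float))[0];t=np.array(m["tvec"],float).ravel();return K,R,t
ValueError: time passes only in moves, steps and waits
```

Against the foot edges the tail sits about 1 mm short. That is in tolerance but not certain, so I'll re-grip the tail and feel for the notch.

```bash
python3 -m creep '{"grip":[1,1,1,1,1],"dp":[[0,-0.04,-0.02],[0,-0.04,-0.03],[-0.008,-0.04,-0.03],[-0.008,-0.04,-0.02],[-0.008,-0.04,0]],"turn":[0,0,0,0,0]}'
python3 -m creep '{"grip":[1,1,1,0.3,0.3],"dp":[[-0.006,-0.03,0],[-0.003,-0.015,0],[0,0,0],[0,0,0],[0,0,0]],"turn":[0,0,0,0,0]}' 40
python3 -m creep '{"grip":[0.3,0.3,0.3,0.3],"dp":[[0,0,0],[0,0,0],[0,0,0],[0,0,0]],"turn":[0,0,0,0]}'
python3 -m creep '{"grip":[0.3,0.3,0.3],"dp":[[-0.0001,-0.0005,0],[0,0,0],[0,0,0]],"turn":[0,0,0]}'
python3 -m creep '{"grip":[0.3,0.3,0.3],"dp":[[-0.0001,-0.0005,0],[0,0,0],[0,0,0]],"turn":[0,0,0]}'
```

```text
clock: 13.9
position: [0.5936, -0.0169, 0.0413]
ee_rot: [-2.42, -1.993, 0.009]
wrist_force: [-0.0, -0.7, 0.0]
grip_width: 0.0855
grip_force: 0.0
clock: 14.4
position: [0.5891, -0.0586, 0.0464]
ee_rot: [-2.422, -2.001, -0.0]
wrist_force: [0.2, 1.0, 0.3]
grip_width: 0.0591
grip_force: 0.0
clock: 14.8
position: [0.5891, -0.0585, 0.0466]
ee_rot: [-2.422, -2.0, -0.002]
wrist_force: [-0.6, 4.4, 3.8]
grip_width: 0.0449
grip_force: 41.3
clock: 15.1
position: [0.5891, -0.0589, 0.0467]
ee_rot: [-2.422, -1.998, -0.003]
wrist_force: [0.1, 6.5, 2.7]
grip_width: 0.0449
grip_force: 41.3
clock: 15.4
position: [0.589, -0.059, 0.0466]
ee_rot: [-2.422, -1.998, -0.004]
wrist_force: [1.0, 7.3, 3.4]
grip_width: 0.0452
grip_force: 41.3
```

Resistance rises to 7 N within 0.5 mm, so the slider is seated in the notch. I'll ease back, release and retreat.

```bash
python3 -m creep '{"grip":[0.3,0.3,0.3],"dp":[[0.0003,0.0014,0],[0,0,0],[0,0,0]],"turn":[0,0,0]}' 20
python3 -m creep '{"grip":[0.6,1,1,1],"dp":[[0,0,0],[0,0,0],[0,0,0],[0,0,0]],"turn":[0,0,0,0]}'
python3 -m creep '{"grip":[1,1,1,1,1],"dp":[[0.003,0.015,0],[0.006,0.03,0],[0.008,0.04,0],[0.008,0.04,0.02],[0.008,0.04,0.03]],"turn":[0,0,0,0,0]}'
python3 -m creep '{"grip":[1,1,1,1],"dp":[[0,0.04,0.03],[0,0.04,0.02],[0,0,0],[0,0,0]],"turn":[0,0,0,0]}'
python3 - <<'E'
from h import *
it,_=capture("top");K,R,t=cam("top")
d=np.array([-.19,-.982]);y=np.array([.982,-.19]);port=np.array((.574,-.134));im=it.astype(np.float32).mean(2)
def edge(s0,s1,ls,z):
    s=np.arange(s0,s1,.00025);r=[]
    for l in ls:
        W=np.c_[port+s[:,None]*d+l*y,np.full(len(s),z)]@R.T+t;W=W@K.T;uv=(W[:,:2]/W[:,2:]).astype(np.float32)
        p=cv2.remap(im,uv[None,:,0],uv[None,:,1],cv2.INTER_LINEAR)[0];h=(p[:16].mean()+min(p.max(),230))/2;r.append(s[np.argmax(p>h)])
    return np.round(np.array(r)*1000,1)
print(edge(-.115,-.075,(-.018,-.016,.016,.018),.063),edge(-.085,-.05,(-.07,-.06,-.045,.045,.06,.07),.028))
E
```

```text
clock: 15.7
position: [0.5891, -0.059, 0.0466]
ee_rot: [-2.423, -1.999, -0.001]
wrist_force: [-1.3, 4.7, 5.3]
grip_width: 0.0453
grip_force: 41.4
clock: 16.1
position: [0.5889, -0.0599, 0.046]
ee_rot: [2.423, 1.999, -0.001]
wrist_force: [1.0, 0.2, 0.1]
grip_width: 0.085
grip_force: 0.0
clock: 16.6
position: [0.6201, 0.1075, 0.094]
ee_rot: [-2.421, -1.997, 0.006]
wrist_force: [0.1, -0.3, 0.0]
grip_width: 0.0846
grip_force: 0.0
clock: 17.0
position: [0.6217, 0.1867, 0.1464]
ee_rot: [2.42, 2.002, 0.001]
wrist_force: [-0.3, -0.5, -0.6]
grip_width: 0.0858
grip_force: 0.0
[-91.2 -91.  -91.5 -91.2] [-59.7 -60.2 -60.5 -60.7 -60.7 -60.2]
```

```bash
python3 -c "
from station import ticket
print(ticket.sign_off())"
```

```text
the job is handed in; nothing more can be done
None
```

The two-hole slider is in the light base at its second stop, let go, and the job is handed in. It resisted a 7 N push like a seated notch, and the camera puts its tail about 1 mm short of nominal, inside the 2 mm limit. I wasn't shown the judge's result.

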